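Fetch the dye pot from behind the bottles for weighing

ROBOT

A 6-joint arm with a two-finger parallel gripper is mounted at the origin on the work surface. World frame = base frame: x ahead of the robot, y to its left, z up, the work surface at z = 0. Lengths are in mm, angles in rad, forces in N, time in s.
With the tool pointing down it reaches from about 300 to 775 mm from the base axis. Payload 14.6 kg.
Tool frame: the origin (TCP) lies on the front face of the gripper's body, between the roots of the fingers; the fingertips stand 97 mm ahead of it and the grasp point (between the pads) lies 78 mm ahead of it; z points along the fingers, y is the line along which they close (so a half turn about z gives the same grasp; the last joint's range is limited). The gripper opens to 94 mm and grips with 3 to 60 N. Pads are 16 mm wide; open, the fingers measure 119 mm over their backs; the gripper's body (75 mm by 177 mm) begins 78 mm behind the grasp point.
Start: joints at [-1.296, 0.3, 1.521, -0, 1.321, -0.067], TCP at [184.344, -518.177, 302.646] pointing down, gripper open.
Joint ranges: [-3.03, 3.03], [-0.79, 2.21], [0.23, 2.52], [-1.04, 4.18], [0, 3.07], [-2.55, 2.55]. Speed limits (rad/s): [2.22, 2.22, 2.57, 3.14, 3.14, 3.14].

INTERFACE

Orientations are given as [roll, pitch, yaw] about the fixed x, y, z axes, in that order (R = Rz(yaw) Ry(pitch) Rx(roll)).
In Python, from cell import * gives the robot as it stands.
- The arm moves only by the tool carry_out, never from a script. Its arguments are lists of equal length, an entry for each row: "slide": the shift along the world's x, y, z scaled (see below), a list of three; "dr": the turn, a rotation vector about the world's x, y, z scaled (see below), a list of three; "gripper": the opening in per cent of the stroke, from 0 (shut) to 100 (fully open). A call has 1 to 10 rows; each row is the pose to reach, as a shift and turn from the pose commanded when the call began, turning the shorter way round; what a row does not reach only later rows make up. The controller multiplies each number of a shift by 0.25 m and each number of a turn by 360 degrees. A row lasts 1/12 s, in which the tool goes at most 41.7 mm and 7.16 degrees, less where a joint would pass 70% of its speed; a pose out of reach is approached as far as the arm can. A call with a number of a shift or a turn outside -1 to 1 is refused whole. A call with a gripper value outside its range is refused whole. The fingers move at their own pace and stop on an object; "newtons" is the grip in N (left out, the last holds). Time passes only in rows, so rows that repeat a pose let the fingers close. It gives the time, the measured TCP pose, the force, the opening and the grip force at its end, in the units of the state.
- read_state(): the state, without advancing time (a new reading comes with each control period).
- camera(name): name is "side" or "top"; returns the picture (384x512x3 uint8, red, green, blue); there is no depth.
- camera_model(name): a dict with "vfov" (degrees; the focal length in pixels is half the picture's height over the tangent of half this angle, whatever the lens; pixels are square), "cx", "cy" (the principal point, pixels), "k1" (the pictures are not rectified: a ray, as slopes to the right and down, at radius r is drawn at 1 + k1 r^2 times it, then the intrinsics apply), "R" (3x3) and "t" (3): a world point X has camera coordinates R X + t. Camera axes: x right, y down, z forward; pixel columns grow to the right and rows downward; lengths in mm; the calibration is good to about 2 mm. A picture is of the moment at which its call begins. camera_model takes no time and is no camera call.
- sign_off(): hands the job in; it is judged then, once.
The state is a dict: "clock": time; "joints": joint angles; "qd": joint speeds; "effort": joint torques, N m; "eef_pos": TCP position; "eef_rot": TCP orientation; "wrist_force": force on the tool from outside, world axes, zero at the start; "moment": the same for the moment, N m; "finger_gap": finger opening in mm; "finger_force": force on a finger pad.
Only numpy, scipy, OpenCV 4.12 (cv2) and the standard library are available. Lean on these libraries where they do the work, as an engineer would, in place of code of your own. Each camera call takes 0.05 s, during which the arm holds its last target. There are 200 camera calls.

TASK

The short green pot at the back of the grey drip tray is hemmed in by three tall dye bottles and is needed on the scale. First stand all three bottles upright on the black rubber mat at the side, then, with all of them out of the way, set the pot upright in the middle of the scale's round steel pan, and last put each bottle back upright on the very place in the tray that it came from. Do not tip anything over, and leave the two small vials in the tray where they are.

Things in the scene. Friction and masses are not known exactly. Their poses are not given: they have to be found in the camera images.
- bottle_red: Tall red dye bottle with a red cap, loose, 0.18 to 0.36 kg: round, 135 mm high; body 56 mm in diameter up to 90 mm, shoulder to 103 mm, cap 40 mm in diameter from 106 to 135 mm above its underside. Origin: centre of its underside, z up. Stands in the tray at the start, in one of the three places around the pot (bottle centres about 85 mm apart or more).
- bottle_blue: Tall blue dye bottle with a blue cap, loose, 0.18 to 0.36 kg: round, 135 mm high; body 56 mm in diameter up to 90 mm, shoulder to 103 mm, cap 40 mm in diameter from 106 to 135 mm above its underside. Origin: centre of its underside, z up. Stands in the tray at the start, in one of the three places around the pot (bottle centres about 85 mm apart or more).
- bottle_yellow: Tall yellow dye bottle with a yellow cap, loose, 0.18 to 0.36 kg: round, 135 mm high; body 56 mm in diameter up to 90 mm, shoulder to 103 mm, cap 40 mm in diameter from 106 to 135 mm above its underside. Origin: centre of its underside, z up. Stands in the tray at the start, in one of the three places around the pot (bottle centres about 85 mm apart or more).
- pot: Short green dye pot with a white lid, loose, 0.08 to 0.17 kg: round, 55 mm high; body 54 mm in diameter up to 34 mm, lid 42 mm in diameter from 38 to 55 mm above its underside. Origin: centre of its underside, z up. It starts in the tray at its middle far (+x) side with a bottle about 63 mm away (centre to centre) on three sides, taller than the pot by 80 mm.
- tray: Grey open drip tray, fixed, 190 mm (its x) by 230 mm (its y), walls 18 mm high and 4 mm thick, floor 5 mm above its underside. Origin: centre of its underside, on the work surface; its x points away from the robot. Four white discs 61 mm across mark the places for the pot, at (34, 0) mm, and the bottles, at (-30, 0), (30, 62) and (30, -62) mm; the things start within 3 mm of their discs' centres, which bottle on which disc varies.
- mat: Black rubber mat with a yellow border, fixed on the work surface to the left or the right of the tray, 270 mm (its x) by 120 mm (its y), 4 mm thick. Origin: centre of its underside. Side area for the bottles: three stand well in a row along its x, 80 mm apart.
- scale: White bench scale, fixed, on the other side of the tray; its round steel pan, 130 mm in diameter, is centred over the origin with its top 44 mm above the work surface and does not sink. Housing 170 mm wide (its y), from 125 mm before to 85 mm behind the origin along its x, 34 mm high. Origin: on the work surface below the pan's centre.
- vial_black: Small amber glass vial with a black cap, loose, 40 g: 28 mm in diameter, 45 mm high, standing in a corner of the tray on the side nearest the robot. Origin: centre of its underside. A bystander, to be left where it is.
- vial_orange: Small amber glass vial with an orange cap, loose, 40 g: 28 mm in diameter, 45 mm high, standing in a corner of the tray on the side nearest the robot. Origin: centre of its underside. A bystander, to be left where it is.
Not all that is in view belongs to the job. There is more than one size of the bottle_blue; the job needs the smaller.

How it is judged (in metres and radians):
On the way, in this order (a step that is already met when the one before it is completed fails the run):
1. All three bottles stand upright and still on the mat (centres on it), and the pot is still in its place in the tray (x of bottle_red in the frame of mat between -0.125 and 0.125 m and y of bottle_red in the frame of mat between -0.055 and 0.055 m and z of each of bottle_red, bottle_blue, bottle_yellow in the frame of mat below 0.01 m and angle between each of bottle_red, bottle_blue, bottle_yellow's own z axis and vertical below 0.1 rad and linear speed of each of bottle_red, bottle_blue, bottle_yellow below 0.03 m/s and x of bottle_blue in the frame of mat between -0.125 and 0.125 m and y of bottle_blue in the frame of mat between -0.055 and 0.055 m and x of bottle_yellow in the frame of mat between -0.125 and 0.125 m and y of bottle_yellow in the frame of mat between -0.055 and 0.055 m and distance of pot from where it was at the start of the episode below 0.025 m), for 0.2 s.
2. The pot stands in the middle of the scale's pan (within 15 mm of its centre) while all three bottles are on the mat (horizontal distance between pot and scale below 0.015 m and z of pot in the frame of scale between 0.04 and 0.05 m and angle between each of pot, bottle_red, bottle_blue, bottle_yellow's own z axis and vertical below 0.1 rad and linear speed of each of pot, bottle_red, bottle_blue, bottle_yellow below 0.03 m/s and x of bottle_red in the frame of mat between -0.125 and 0.125 m and y of bottle_red in the frame of mat between -0.055 and 0.055 m and z of each of bottle_red, bottle_blue, bottle_yellow in the frame of mat below 0.01 m and x of bottle_blue in the frame of mat between -0.125 and 0.125 m and y of bottle_blue in the frame of mat between -0.055 and 0.055 m and x of bottle_yellow in the frame of mat between -0.125 and 0.125 m and y of bottle_yellow in the frame of mat between -0.055 and 0.055 m), for 0.2 s.
At the end, for the whole second after the job is handed in: Each bottle stands upright and at rest within 15 mm of where it stood at the start, the pot stands upright and at rest on the scale's pan within 15 mm of its centre, and the vials are within 20 mm of where they were (distance of each of bottle_red, bottle_blue, bottle_yellow from where it was at the start of the episode below 0.015 m and angle between each of bottle_red, bottle_blue, bottle_yellow, pot's own z axis and vertical below 0.1 rad and linear speed of each of bottle_red, bottle_blue, bottle_yellow, pot below 0.03 m/s and horizontal distance between pot and scale below 0.015 m and z of pot in the frame of scale between 0.04 and 0.05 m and distance of each of vial_black, vial_orange from where it was at the start of the episode below 0.02 m); the robot touches nothing.
It fails at once if A bottle, the pot or a vial is tipped by more than about 35 degrees (angle between any of bottle_red, bottle_blue, bottle_yellow, pot, vial_black, vial_orange's own z axis and vertical above 0.6 rad).
It fails at once if A vial is moved more than 20 mm (distance of any of vial_black, vial_orange from where it was at the start of the episode above 0.02 m).
It also fails if it takes over 125 s, if anything falls off the work surface, if the arm or the gripper's body presses on something with over 40 N, if the wrist force passes 120 N, or if a joint passes its speed limit or range.

## Working session

There is one attempt and no reset: what is moved stays moved. The work goes in short steps, Python scripts to look and compute and a tool call to move; the robot and the scene stay as the last step left them, time stands still between calls to the robot, and variables do not carry over. Pictures are saved under pics/ and viewed, at most 14 in all, crops included, and the job is handed in when it is done.

Besides the shell and the picture viewer there is one more tool, called after "Emit:" by a JSON object that holds its "api" and its "payload", one argument or row to a line. carry_out: Moves the arm, as the interface text tells. Its arguments: {"type":"object","properties":{"slide":{"type":"array","items":{"type":"array","items":{"type":"number","minimum":-1,"maximum":1}}},"dr":{"type":"array","items":{"type":"array","items":{"type":"number","minimum":-1,"maximum":1}}},"gripper":{"type":"array","items":{"type":"number"}},"newtons":{"type":"number"}},"required":["slide","dr","gripper"]}

```bash
mkdir -p pics; ls; python3 - <<'E'
from cell import *
import cv2
for n in("top","side"):
    im=camera(n); cv2.imwrite(f"pics/{n}0.png",im[:,:,::-1]); print(camera_model(n))
print(read_state())
E
```

```text
pics
{'vfov': 45.00311504590813, 'cx': 252.05997505745393, 'cy': 191.1433244756288, 'k1': -0.15100851602345475, 'R': array([[ 0.02474328, -0.99929984,  0.02806425],
       [-0.99049332, -0.0283058 , -0.1346171 ],
       [ 0.13531723, -0.02446658, -0.99050019]]), 't': array([-30.2183724 , 515.79303429, 864.1035803 ])}
{'vfov': 56.524338855862354, 'cx': 254.61003852554325, 'cy': 185.16769293999943, 'k1': -0.09695763051020127, 'R': array([[-0.98733507, -0.15856479, -0.00516452],
       [-0.11046517,  0.71046978, -0.6950037 ],
       [ 0.11387235, -0.68563102, -0.71898761]]), 't': array([475.6940415 ,  87.59313952, 763.48089936])}
{'clock': 0.1, 'joints': array([-1.29561079e+00,  3.00417268e-01,  1.52150896e+00,  5.13374071e-06,
        1.32070147e+00, -6.66502475e-02]), 'qd': array([-3.75399214e-04, -1.10381359e-03, -1.19312293e-03,  2.53813590e-05,
        3.41796426e-03,  1.73219078e-03]), 'effort': array([ 4.63634660e-04, -5.32648051e+01, -3.53285801e+01,  7.08997459e-02,
        2.34483078e-02, -6.33535251e-05]), 'eef_pos': array([ 184.30555988, -518.06019242,  302.14631701]), 'eef_rot': array([-3.14056024e+00, -7.38962828e-05,  3.41834473e-01]), 'wrist_force': array([ 1.17088119, -0.16542386, -0.37849978]), 'moment': array([-0.0022152 , -0.02303133,  0.01901336]), 'finger_force': 0.0, 'finger_gap': 93.9437031802774}
```

View pics/top0.png

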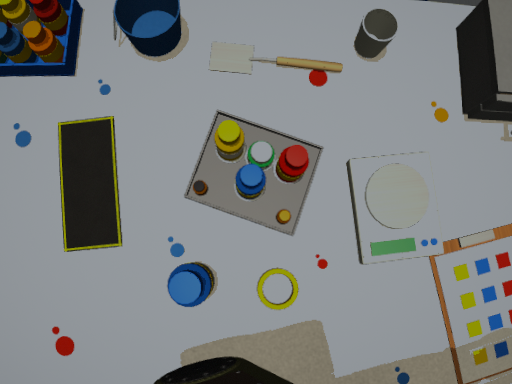

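View pics/side0.png

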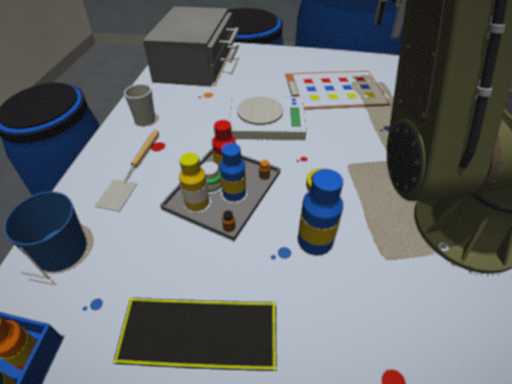

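The top view shows these candidates:
- Blue: the small bottle in the tray (250,178) and a larger one outside it (190,285). The crate at top left also holds small bottles, around (10,40).
- Red (294,160) and yellow (229,135) bottles; other caps of these colours are in the crate at (45,10).
- Green pot (261,152).
- Mat (90,183).
- Scale pan (397,195); the yellow ring at (278,289) is not it.

I choose the bottles in the tray.

```bash
cat > h.py <<'E'
import numpy as np, cv2
from cell import *
def ray(n,uv):
    m=camera_model(n); f=192/np.tan(np.radians(m["vfov"]/2))
    K=np.array([[f,0,m["cx"]],[0,f,m["cy"]],[0,0,1]])
    uv=np.array(uv,float).reshape(-1,1,2)
    p=cv2.undistortPoints(uv,K,np.array([m["k1"],0,0,0]),criteria=None if 0 else (3,50,1e-9)) if 0 else cv2.undistortPointsIter(uv,K,np.array([m["k1"],0,0,0.]),None,None,(3,100,1e-10))
    p=p.reshape(-1,2); d=np.c_[p,np.ones(len(p))]@m["R"]; o=-m["R"].T@m["t"]
    return o,d
def plane(n,uv,z):
    o,d=ray(n,uv); return o+d*((z-o[2])/d[:,2])[:,None]
def proj(n,X):
    m=camera_model(n); f=192/np.tan(np.radians(m["vfov"]/2))
    c=np.atleast_2d(X)@m["R"].T+m["t"]; p=c[:,:2]/c[:,2:]; r=(p**2).sum(1,keepdims=True)
    return p*(1+m["k1"]*r)*f+[m["cx"],m["cy"]]
E
python3 - <<'E'
from h import *
im=cv2.imread("pics/top0.png")
c=cv2.resize(im[105:240,180:330],None,fx=4,fy=4,interpolation=cv2.INTER_CUBIC); cv2.imwrite("pics/crop.png",c)
m=camera_model("top"); print("cam",-m["R"].T@m["t"])
hsv=cv2.cvtColor(im,cv2.COLOR_BGR2HSV)
# tray: non-white blob ; mat: dark ; pan
g=cv2.cvtColor(im,cv2.COLOR_BGR2GRAY)
def blob(mask,x0,y0,x1,y1):
    k=np.zeros_like(mask);k[y0:y1,x0:x1]=mask[y0:y1,x0:x1]
    cs,_=cv2.findContours(k,cv2.RETR_EXTERNAL,cv2.CHAIN_APPROX_NONE); return max(cs,key=cv2.contourArea)
mat=blob((((hsv[...,1]>120)|(g<90))*255).astype(np.uint8),50,105,130,260)
P=plane("top",mat.reshape(-1,2),4)[:,:2].astype(np.float32); print("mat",cv2.minAreaRect(P))
tray=blob(((g<165)*255).astype(np.uint8),175,100,335,245)
P=plane("top",tray.reshape(-1,2),18)[:,:2].astype(np.float32); print("tray",cv2.minAreaRect(P),cv2.boxPoints(cv2.minAreaRect(P)))
print(g[195,355:445:3])
for nm,xy in dict(y=(229,130),b=(251,173),r=(295,155),white=(261,152),vk=(200,187),vo=(284,215)).items(): print(nm,hsv[xy[1]-9:xy[1]+14:2,xy[0]].tolist())
E
```

```text
cam [394.70915834   5.54438203 926.17738144]
mat ((529.104736328125, 316.1565856933594), (269.9357604980469, 120.52404022216797), 7.5700273513793945)
tray ((560.4542236328125, -23.223587036132812), (295.1091003417969, 326.95770263671875), 1.9909753799438477) [[ 407.3092   135.03021]
 [ 418.66833 -191.7301 ]
 [ 713.59924 -181.47739]
 [ 702.2401   145.28293]]
[153 153 153 134 152 152 152 151 152 151 151 151 151 151 152 151 150 150
 150 149 149 148 148 148 148 152 151 152 152 151]
y [[31, 255, 154], [31, 255, 154], [31, 255, 154], [31, 255, 154], [31, 255, 154], [31, 253, 154], [31, 250, 154], [31, 239, 155], [31, 232, 154], [31, 228, 154], [28, 255, 116], [23, 255, 54]]
b [[106, 206, 140], [106, 193, 161], [106, 192, 161], [106, 190, 161], [105, 187, 161], [105, 185, 161], [105, 182, 161], [105, 182, 161], [105, 181, 161], [105, 177, 161], [105, 179, 161], [108, 225, 67]]
r [[2, 210, 152], [2, 211, 152], [2, 208, 152], [2, 205, 153], [2, 203, 152], [3, 201, 152], [2, 198, 152], [3, 196, 152], [3, 195, 152], [3, 193, 152], [2, 239, 109], [1, 240, 52]]
white [[105, 16, 159], [102, 16, 158], [105, 16, 159], [105, 16, 159], [102, 16, 159], [105, 16, 159], [105, 16, 159], [105, 16, 159], [105, 16, 159], [105, 15, 139], [57, 93, 63], [68, 219, 122]]
vk [[23, 17, 118], [14, 81, 91], [0, 12, 42], [0, 12, 43], [0, 12, 44], [0, 11, 45], [20, 20, 38], [15, 250, 95], [13, 201, 33], [18, 24, 108], [23, 17, 119], [21, 16, 114]]
vo [[23, 17, 119], [16, 29, 114], [21, 233, 129], [24, 209, 151], [25, 204, 151], [25, 202, 150], [25, 201, 150], [24, 201, 132], [16, 252, 90], [17, 25, 91], [19, 17, 121], [23, 17, 120]]
```

View pics/crop.png

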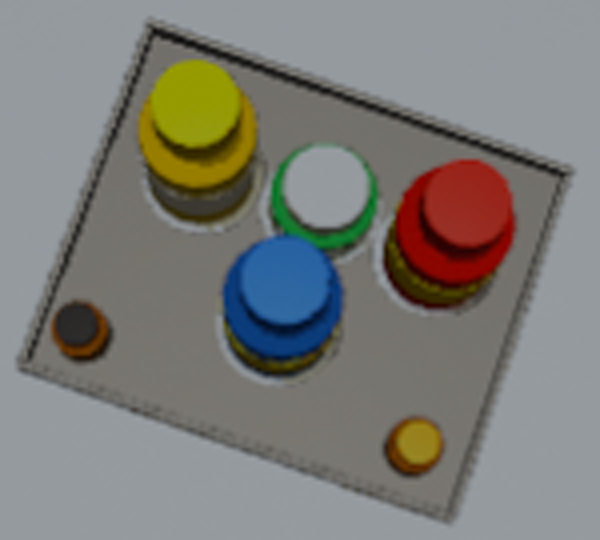

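The crop shows the three bottles and the pot on their discs. The cap centres are about yellow (229,131), blue (251,175) and red (297,155), with the pot lid at (261.5,151.5). The black vial is at (199,186) and the orange one at (284,215). The caps match the described 40 mm, so these are the job's bottles.

```bash
cat > meas.py <<'E'
from h import *
def blob(mask,c,r):
    k=np.zeros(mask.shape,np.uint8);x,y=c;s=np.s_[max(0,y-r):y+r,max(0,x-r):x+r];k[s]=mask[s]*255
    cs,_=cv2.findContours(k,cv2.RETR_EXTERNAL,cv2.CHAIN_APPROX_NONE); return max(cs,key=cv2.contourArea).reshape(-1,2)
def disc(mask,c,r,z):
    P=plane("top",blob(mask,c,r),z)[:,:2].astype(np.float32); e=cv2.fitEllipse(P); return np.round(e[0],1),np.round(e[1],1)
E
python3 - <<'E'
from meas import *
im=cv2.imread("pics/top0.png")
hsv=cv2.cvtColor(im,cv2.COLOR_BGR2HSV); H,S,V=cv2.split(hsv); g=cv2.cvtColor(im,cv2.COLOR_BGR2GRAY)
A=lambda a,b,s,v:(abs(H.astype(int)-a)<b)&(S>s)&(V>v)
print("y",disc(A(31,3,200,135),(229,131),18,140))
print("b",disc(A(105,4,150,145),(251,175),20,140))
print("r",disc(A(2,3,150,138),(297,155),20,140))
print("pot",disc((V>135)&(S<30),(261,152),12,60))
print("vo",disc(A(24,3,150,140),(284,215),10,50)); print("vk",disc(V<60,(199,186),7,50))
t=blob((V<138)|(S>60),(254,172),73); P=plane("top",t,18)[:,:2].astype(np.float32); R=cv2.minAreaRect(P); print("tray",R); print(cv2.boxPoints(R))
print("pan row",g[195,358:436:2], "col",g[155:245:2,397], hsv[195,397],hsv[195,440])
print("big", disc(A(106,5,150,140),(188,288),25,200))
E
```

```text
y (array([608.5,  30.2]), array([35.8, 36.4]))
b (array([531.2, -11.1]), array([34.8, 35.5]))
r (array([568. , -90.3]), array([35.4, 36.6]))
pot (array([590.8, -31.3]), array([37.4, 38.1]))
vo (array([470.4, -78.4]), array([16. , 17.4]))
vk (array([521.6,  85.9]), array([18.1, 19.7]))
tray ((558.520751953125, -19.824813842773438), (230.6686553955078, 192.6565399169922), 71.85367584228516)
[[ 431.06317  -99.42196]
 [ 614.13776 -159.42383]
 [ 685.97833   59.77233]
 [ 502.90375  119.7742 ]]
pan row [153 153 153 134 133 152 152 152 152 151 152 152 151 152 151 151 151 151
 151 151 151 151 151 150 150 150 150 149 149 149 148 148 147 148 147 146
 152 152 151] col [151 152 152 152 122 149 150 150 150 150 150 150 150 150 150 149 150 151
 151 150 152 151 151 151 151 151 151 151 151 151 151 151 151 152 151 151
 151 152 152 152 152 152 139 109 109] [ 49  13 154] [105  16 157]
big (array([340.6,  88.7]), array([48.2, 48.7]))
```

Emit:
{"api": "carry_out", "payload": {
  "slide": [
    [0.1,0.13,0],
    [0.2,0.26,0],
    [0.3,0.4,0],
    [0.4,0.53,0],
    [0.5,0.66,0],
    [0.6,0.8,0],
    [0.7,0.9,0],
    [0.8,1.0,0],
    [0.8,1.0,0]
  ],
  "dr": [
    [0,0,0],
    [0,0,0],
    [0,0,0],
    [0,0,0],
    [0,0,0],
    [0,0,0],
    [0,0,0],
    [0,0,0],
    [0,0,0]
  ],
  "gripper": [100,100,100,100,100,100,100,100,100],
  "newtons": 35
}}

```text
clock: 0.85
eef_pos: [387.1, -264.6, 302.6]
eef_rot: [-3.141, -0.001, 0.346]
wrist_force: [-0.8, -0.6, -0.1]
finger_gap: 94.0
finger_force: 0.0
```

```bash
python3 - <<'E'
from meas import *
im=cv2.imread("pics/top0.png")
lab=cv2.cvtColor(im,cv2.COLOR_BGR2LAB).astype(int)
print(lab[195,397],lab[195,440],lab[160,360])
m=cv2.morphologyEx((lab[...,2]>(lab[195,397,2]+lab[195,440,2])/2).astype(np.uint8),cv2.MORPH_OPEN,np.ones((3,3)))
print(disc(m,(397,195),38,44))
E
```

```text
[161 125 132] [160 127 125] [161 127 125]
(array([ 514.9, -303.4]), array([124.4, 128.7]))
```

Emit:
{"api": "carry_out", "payload": {
  "slide": [
    [0.1,0.12,0],
    [0.2,0.25,0],
    [0.3,0.38,0],
    [0.4,0.5,0],
    [0.5,0.63,0],
    [0.6,0.76,0],
    [0.7,0.89,0],
    [0.8,0.98,0],
    [0.8,0.98,0]
  ],
  "dr": [
    [0,0,0],
    [0,0,0],
    [0,0,0],
    [0,0,0],
    [0,0,0],
    [0,0,0],
    [0,0,0],
    [0,0,0],
    [0,0,0]
  ],
  "gripper": [100,100,100,100,100,100,100,100,100]
}}

```text
clock: 1.6
eef_pos: [586.7, -19.7, 301.6]
eef_rot: [-3.141, 0.0, 0.345]
wrist_force: [-1.1, 0.2, -0.4]
finger_gap: 94.1
finger_force: 0.0
```

Emit:
{"api": "carry_out", "payload": {
  "slide": [
    [0.05,0.1,0],
    [0.097,0.214,0],
    [0.097,0.214,0],
    [0.097,0.214,-0.1],
    [0.097,0.214,-0.2],
    [0.097,0.214,-0.3],
    [0.097,0.214,-0.35],
    [0.097,0.214,-0.382],
    [0.097,0.214,-0.382],
    [0.097,0.214,-0.382]
  ],
  "dr": [
    [0,0,0],
    [0,0,0],
    [0,0,0],
    [0,0,0],
    [0,0,0],
    [0,0,0],
    [0,0,0],
    [0,0,0],
    [0,0,0],
    [0,0,0]
  ],
  "gripper": [100,100,100,100,100,100,100,100,100,100]
}}

```text
clock: 2.43
eef_pos: [608.8, 30.0, 208.0]
eef_rot: [3.141, -0.001, 0.341]
wrist_force: [-0.3, 0.3, -0.4]
finger_gap: 94.1
finger_force: 0.0
```

```bash
python3 - <<'E'
from h import *
a=camera("top");b=camera("side")
o=np.hstack([cv2.resize(a[100:220,170:320],None,fx=2.6,fy=2.6),cv2.resize(b[60:240,150:300],None,fx=2.6,fy=1.7334)])
cv2.imwrite("pics/y1.png",o[:,:,::-1]); print(read_state()["eef_pos"])
E
```

```text
[609.03245034  30.16718538 208.64877578]
```

View pics/y1.png

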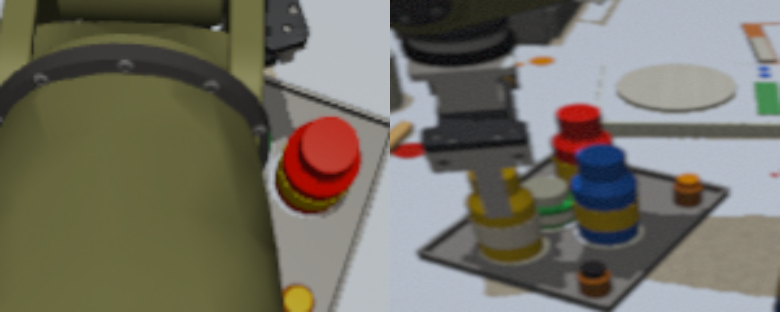

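The side view shows the fingers straddling the yellow cap at about (495,195) in the crop, centred and clear of the shoulder. I'll close them and lift.

Emit:
{"api": "carry_out", "payload": {
  "slide": [
    [0,0,0],
    [0,0,0],
    [0,0,0],
    [0,0,0],
    [0,0,0],
    [0,0,0],
    [0,0,0],
    [0,0,0]
  ],
  "dr": [
    [0,0,0],
    [0,0,0],
    [0,0,0],
    [0,0,0],
    [0,0,0],
    [0,0,0],
    [0,0,0],
    [0,0,0]
  ],
  "gripper": [60,40,30,30,30,30,30,30],
  "newtons": 35
}}

```text
clock: 3.2
eef_pos: [608.6, 30.3, 207.1]
eef_rot: [-3.142, 0.0, 0.342]
wrist_force: [-0.5, 0.2, 0.4]
finger_gap: 44.4
finger_force: 0.0
```

Emit:
{"api": "carry_out", "payload": {
  "slide": [
    [0,0,0],
    [0,0,0],
    [0,0,0],
    [0,0,0],
    [0,0,0.02],
    [0,0,0.06],
    [0,0,0.14],
    [0,0,0.22],
    [0,0,0.3],
    [0,0,0.3]
  ],
  "dr": [
    [0,0,0],
    [0,0,0],
    [0,0,0],
    [0,0,0],
    [0,0,0],
    [0,0,0],
    [0,0,0],
    [0,0,0],
    [0,0,0],
    [0,0,0]
  ],
  "gripper": [20,20,20,20,20,20,20,20,20,20]
}}

```text
clock: 4.03
eef_pos: [609.4, 30.3, 287.1]
eef_rot: [3.139, -0.006, 0.342]
wrist_force: [-0.3, 0.4, -1.8]
finger_gap: 39.4
finger_force: 35.0
```

Emit:
{"api": "carry_out", "payload": {
  "slide": [
    [0,0.04,0],
    [0,0.12,0],
    [0,0.24,0],
    [0,0.36,0],
    [0,0.48,0],
    [0,0.6,0],
    [0,0.72,0],
    [0,0.84,0],
    [0,0.94,0],
    [0,1.0,0]
  ],
  "dr": [
    [0,0,0],
    [0,0,0],
    [0,0,0],
    [0,0,0],
    [0,0,0],
    [0,0,0],
    [0,0,0],
    [0,0,0],
    [0,0,0],
    [0,0,0]
  ],
  "gripper": [20,20,20,20,20,20,20,20,20,20]
}}

```text
clock: 4.87
eef_pos: [607.6, 283.4, 280.1]
eef_rot: [-3.141, 0.003, 0.344]
wrist_force: [0.8, -0.2, -2.6]
finger_gap: 39.9
finger_force: 35.0
```

Emit:
{"api": "carry_out", "payload": {
  "slide": [
    [0,0.06,0],
    [0,0.12,0],
    [0,0.16,0],
    [0,0.186,-0.04],
    [0,0.186,-0.12],
    [0,0.186,-0.2],
    [0,0.186,-0.26],
    [0,0.186,-0.285],
    [0,0.186,-0.298],
    [0,0.186,-0.3]
  ],
  "dr": [
    [0,0,0],
    [0,0,0],
    [0,0,0],
    [0,0,0],
    [0,0,0],
    [0,0,0],
    [0,0,0],
    [0,0,0],
    [0,0,0],
    [0,0,0]
  ],
  "gripper": [20,20,20,20,20,20,20,20,20,20]
}}

```text
clock: 5.7
eef_pos: [608.8, 326.4, 207.2]
eef_rot: [3.142, -0.0, 0.341]
wrist_force: [0.8, 0.3, -2.3]
finger_gap: 39.4
finger_force: 35.0
```

Emit:
{"api": "carry_out", "payload": {
  "slide": [
    [0,0,-0.003],
    [0,0,-0.003],
    [0,0,-0.003],
    [0,0,-0.003],
    [0,0,-0.003],
    [0,0,-0.003],
    [0,0,-0.003],
    [0,0,-0.003],
    [0,0,-0.003],
    [0,0,-0.003]
  ],
  "dr": [
    [0,0,0],
    [0,0,0],
    [0,0,0],
    [0,0,0],
    [0,0,0],
    [0,0,0],
    [0,0,0],
    [0,0,0],
    [0,0,0],
    [0,0,0]
  ],
  "gripper": [20,20,42,50,60,75,75,75,75,75]
}}

```text
clock: 6.53
eef_pos: [608.6, 326.8, 206.4]
eef_rot: [3.142, -0.0, 0.342]
wrist_force: [0.0, 0.4, 0.5]
finger_gap: 70.6
finger_force: 0.0
```

Emit:
{"api": "carry_out", "payload": {
  "slide": [
    [0,0,0.1],
    [0,0,0.2],
    [0,-0.08,0.3],
    [-0.02,-0.2,0.3],
    [-0.05,-0.34,0.3],
    [-0.08,-0.48,0.3],
    [-0.12,-0.62,0.3],
    [-0.16,-0.76,0.3],
    [-0.2,-0.9,0.3],
    [-0.25,-1,0.3]
  ],
  "dr": [
    [0,0,0],
    [0,0,0],
    [0,0,0],
    [0,0,0],
    [0,0,0],
    [0,0,0],
    [0,0,0],
    [0,0,0],
    [0,0,0],
    [0,0,0]
  ],
  "gripper": [75,75,75,75,75,75,75,75,75,75]
}}

```text
clock: 7.37
eef_pos: [545.5, 74.4, 281.5]
eef_rot: [3.141, -0.0, 0.341]
wrist_force: [-0.1, -0.0, 0.9]
finger_gap: 70.7
finger_force: 0.0
```

Emit:
{"api": "carry_out", "payload": {
  "slide": [
    [-0.03,-0.12,0],
    [-0.05,-0.24,0],
    [-0.06,-0.32,0],
    [-0.059,-0.352,0],
    [-0.059,-0.352,-0.04],
    [-0.059,-0.352,-0.14],
    [-0.059,-0.352,-0.24],
    [-0.059,-0.352,-0.297],
    [-0.059,-0.352,-0.297],
    [-0.059,-0.352,-0.297]
  ],
  "dr": [
    [0,0,0],
    [0,0,0],
    [0,0,0],
    [0,0,0],
    [0,0,0],
    [0,0,0],
    [0,0,0],
    [0,0,0],
    [0,0,0],
    [0,0,0]
  ],
  "gripper": [75,75,75,75,75,75,75,75,75,75]
}}

```text
clock: 8.2
eef_pos: [531.4, -10.2, 206.6]
eef_rot: [-3.141, 0.001, 0.343]
wrist_force: [0.1, 0.0, 0.7]
finger_gap: 70.8
finger_force: 0.0
```

Emit:
{"api": "carry_out", "payload": {
  "slide": [
    [0,0,0],
    [0,0,0],
    [0,0,0],
    [0,0,0],
    [0,0,0],
    [0,0,0],
    [0,0,0],
    [0,0,0]
  ],
  "dr": [
    [0,0,0],
    [0,0,0],
    [0,0,0],
    [0,0,0],
    [0,0,0],
    [0,0,0],
    [0,0,0],
    [0,0,0]
  ],
  "gripper": [20,20,20,20,20,20,20,20]
}}

```text
clock: 8.87
eef_pos: [531.5, -11.1, 207.5]
eef_rot: [3.141, -0.001, 0.342]
wrist_force: [-0.5, -0.1, 4.4]
finger_gap: 39.2
finger_force: 35.0
```

Emit:
{"api": "carry_out", "payload": {
  "slide": [
    [0,0,0.03],
    [0,0,0.1],
    [0,0.02,0.2],
    [0,0.08,0.27],
    [0,0.18,0.3],
    [-0.03,0.3,0.3],
    [-0.06,0.42,0.3],
    [-0.1,0.54,0.3],
    [-0.14,0.66,0.3],
    [-0.18,0.78,0.3]
  ],
  "dr": [
    [0,0,0],
    [0,0,0],
    [0,0,0],
    [0,0,0],
    [0,0,0],
    [0,0,0],
    [0,0,0],
    [0,0,0],
    [0,0,0],
    [0,0,0]
  ],
  "gripper": [20,20,20,20,20,20,20,20,20,20]
}}

```text
clock: 9.7
eef_pos: [485.5, 185.0, 282.2]
eef_rot: [3.141, 0.001, 0.342]
wrist_force: [0.2, 0.5, -2.8]
finger_gap: 39.5
finger_force: 35.0
```

Emit:
{"api": "carry_out", "payload": {
  "slide": [
    [-0.04,0.12,0],
    [-0.08,0.24,0],
    [-0.12,0.36,0],
    [-0.14,0.44,0],
    [-0.146,0.487,0],
    [-0.146,0.487,-0.04],
    [-0.146,0.487,-0.12],
    [-0.146,0.487,-0.2],
    [-0.146,0.487,-0.26],
    [-0.146,0.487,-0.29]
  ],
  "dr": [
    [0,0,0],
    [0,0,0],
    [0,0,0],
    [0,0,0],
    [0,0,0],
    [0,0,0],
    [0,0,0],
    [0,0,0],
    [0,0,0],
    [0,0,0]
  ],
  "gripper": [20,20,20,20,20,20,20,20,20,20]
}}

```text
clock: 10.53
eef_pos: [449.7, 304.2, 207.2]
eef_rot: [3.141, 0.003, 0.341]
wrist_force: [-9.6, 1.6, 42.9]
finger_gap: 39.2
finger_force: 35.0
```

Emit:
{"api": "carry_out", "payload": {
  "slide": [
    [0,0,-0.01],
    [0,0,-0.013],
    [0,0,-0.013],
    [0,0,-0.013],
    [0,0,-0.013],
    [0,0,-0.013],
    [0,0,-0.013],
    [0,0,-0.013],
    [0,0,-0.013],
    [0,0,-0.013]
  ],
  "dr": [
    [0,0,0],
    [0,0,0],
    [0,0,0],
    [0,0,0],
    [0,0,0],
    [0,0,0],
    [0,0,0],
    [0,0,0],
    [0,0,0],
    [0,0,0]
  ],
  "gripper": [20,20,20,42,50,60,75,75,75,75]
}}

```text
clock: 11.37
eef_pos: [449.9, 305.5, 206.4]
eef_rot: [-3.142, -0.0, 0.342]
wrist_force: [0.1, 0.2, 0.2]
finger_gap: 70.2
finger_force: 0.0
```

Emit:
{"api": "carry_out", "payload": {
  "slide": [
    [0,0,0.1],
    [0,0,0.2],
    [0,-0.08,0.3],
    [0.03,-0.2,0.3],
    [0.06,-0.34,0.3],
    [0.1,-0.48,0.3],
    [0.14,-0.62,0.3],
    [0.18,-0.76,0.3],
    [0.22,-0.9,0.3],
    [0.27,-1,0.3]
  ],
  "dr": [
    [0,0,0],
    [0,0,0],
    [0,0,0],
    [0,0,0],
    [0,0,0],
    [0,0,0],
    [0,0,0],
    [0,0,0],
    [0,0,0],
    [0,0,0]
  ],
  "gripper": [75,75,75,75,75,75,75,75,75,75]
}}

```text
clock: 12.2
eef_pos: [517.4, 53.0, 281.6]
eef_rot: [3.141, -0.0, 0.341]
wrist_force: [-0.2, 0.7, -0.4]
finger_gap: 70.5
finger_force: 0.0
```

Emit:
{"api": "carry_out", "payload": {
  "slide": [
    [0.04,-0.12,0],
    [0.08,-0.26,0],
    [0.12,-0.4,0],
    [0.16,-0.5,0],
    [0.203,-0.583,0],
    [0.203,-0.583,0],
    [0.203,-0.583,0]
  ],
  "dr": [
    [0,0,0],
    [0,0,0],
    [0,0,0],
    [0,0,0],
    [0,0,0],
    [0,0,0],
    [0,0,0]
  ],
  "gripper": [75,75,75,75,75,75,75]
}}

```text
clock: 12.78
eef_pos: [568.2, -91.0, 281.0]
eef_rot: [-3.141, 0.0, 0.34]
wrist_force: [-0.8, 0.2, 0.4]
finger_gap: 70.2
finger_force: 0.0
```

Emit:
{"api": "carry_out", "payload": {
  "slide": [
    [0,0,-0.1],
    [0,0,-0.2],
    [0,0,-0.27],
    [0,0,-0.297],
    [0,0,-0.297],
    [0,0,-0.297],
    [0,0,-0.297],
    [0,0,-0.297],
    [0,0,-0.297],
    [0,0,-0.297]
  ],
  "dr": [
    [0,0,0],
    [0,0,0],
    [0,0,0],
    [0,0,0],
    [0,0,0],
    [0,0,0],
    [0,0,0],
    [0,0,0],
    [0,0,0],
    [0,0,0]
  ],
  "gripper": [75,75,75,75,75,20,20,20,20,20]
}}

```text
clock: 13.62
eef_pos: [568.2, -90.2, 207.7]
eef_rot: [3.141, -0.001, 0.342]
wrist_force: [0.1, 0.1, 0.4]
finger_gap: 40.5
finger_force: 0.1
```

Emit:
{"api": "carry_out", "payload": {
  "slide": [
    [0,0,0],
    [0,0,0],
    [0,0,0.03],
    [0,0,0.1],
    [0,0,0.2],
    [0,0.03,0.28],
    [-0.02,0.1,0.32],
    [-0.05,0.2,0.32],
    [-0.08,0.32,0.32],
    [-0.12,0.44,0.32]
  ],
  "dr": [
    [0,0,0],
    [0,0,0],
    [0,0,0],
    [0,0,0],
    [0,0,0],
    [0,0,0],
    [0,0,0],
    [0,0,0],
    [0,0,0],
    [0,0,0]
  ],
  "gripper": [20,20,20,20,20,20,20,20,20,20]
}}

```text
clock: 14.45
eef_pos: [537.6, 20.6, 287.4]
eef_rot: [3.142, 0.0, 0.341]
wrist_force: [0.9, 0.6, -2.3]
finger_gap: 39.5
finger_force: 35.0
```

Emit:
{"api": "carry_out", "payload": {
  "slide": [
    [-0.02,0.12,0],
    [-0.036,0.24,0],
    [-0.036,0.36,0],
    [-0.036,0.48,0],
    [-0.036,0.6,0],
    [-0.036,0.72,0],
    [-0.036,0.82,0],
    [-0.036,0.9,0],
    [-0.036,0.95,0],
    [-0.036,0.98,0]
  ],
  "dr": [
    [0,0,0],
    [0,0,0],
    [0,0,0],
    [0,0,0],
    [0,0,0],
    [0,0,0],
    [0,0,0],
    [0,0,0],
    [0,0,0],
    [0,0,0]
  ],
  "gripper": [20,20,20,20,20,20,20,20,20,20]
}}

```text
clock: 15.28
eef_pos: [528.9, 266.0, 287.1]
eef_rot: [3.142, 0.0, 0.343]
wrist_force: [-0.7, -0.1, -1.4]
finger_gap: 39.3
finger_force: 35.0
```

Emit:
{"api": "carry_out", "payload": {
  "slide": [
    [0,0.08,0],
    [0,0.14,0],
    [0,0.19,0],
    [0,0.205,0],
    [0,0.205,-0.06],
    [0,0.205,-0.14],
    [0,0.205,-0.22],
    [0,0.205,-0.27],
    [0,0.205,-0.3],
    [0,0.205,-0.31]
  ],
  "dr": [
    [0,0,0],
    [0,0,0],
    [0,0,0],
    [0,0,0],
    [0,0,0],
    [0,0,0],
    [0,0,0],
    [0,0,0],
    [0,0,0],
    [0,0,0]
  ],
  "gripper": [20,20,20,20,20,20,20,20,20,20]
}}

```text
clock: 16.12
eef_pos: [529.0, 315.7, 208.7]
eef_rot: [3.141, 0.002, 0.341]
wrist_force: [0.2, -0.0, -2.0]
finger_gap: 39.7
finger_force: 35.0
```

Emit:
{"api": "carry_out", "payload": {
  "slide": [
    [0,0,-0.006],
    [0,0,-0.01],
    [0,0,-0.013],
    [0,0,-0.013],
    [0,0,-0.013],
    [0,0,-0.013],
    [0,0,-0.013],
    [0,0,-0.013],
    [0,0,-0.013],
    [0,0,-0.013]
  ],
  "dr": [
    [0,0,0],
    [0,0,0],
    [0,0,0],
    [0,0,0],
    [0,0,0],
    [0,0,0],
    [0,0,0],
    [0,0,0],
    [0,0,0],
    [0,0,0]
  ],
  "gripper": [20,20,20,20,42,50,60,75,75,75]
}}

```text
clock: 16.95
eef_pos: [529.1, 316.0, 206.3]
eef_rot: [3.142, 0.0, 0.342]
wrist_force: [-0.4, 0.5, 0.1]
finger_gap: 68.6
finger_force: 0.0
```

Emit:
{"api": "carry_out", "payload": {
  "slide": [
    [0,0,0.1],
    [0,0,0.2],
    [0,0,0.3],
    [0,-0.1,0.36],
    [0,-0.22,0.36],
    [0,-0.36,0.36],
    [0,-0.5,0.36],
    [0,-0.6,0.36],
    [0,-0.6,0.36],
    [0,-0.6,0.36]
  ],
  "dr": [
    [0,0,0],
    [0,0,0],
    [0,0,0],
    [0,0,0],
    [0,0,0],
    [0,0,0],
    [0,0,0],
    [0,0,0],
    [0,0,0],
    [0,0,0]
  ],
  "gripper": [95,95,95,95,95,95,95,95,95,95]
}}

```text
clock: 17.78
eef_pos: [529.2, 165.2, 296.7]
eef_rot: [-3.142, -0.0, 0.34]
wrist_force: [-0.4, -0.0, -0.3]
finger_gap: 89.2
finger_force: 0.0
```

```bash
python3 - <<'E'
from meas import *
im=camera("top")[:,:,::-1].copy();b=camera("side")[:,:,::-1]
cv2.imwrite("pics/m1.png",np.hstack([im,b])[:, ::1][:, :][::1]) ; cv2.imwrite("pics/m1.png",cv2.resize(np.hstack([im[:,:400],b[:,:400]]),None,fx=1,fy=1))
hsv=cv2.cvtColor(im,cv2.COLOR_BGR2HSV); H,S,V=cv2.split(hsv)
A=lambda a,b,s,v:(abs(H.astype(int)-a)<b)&(S>s)&(V>v)
for n,f in dict(y=lambda:disc(A(31,3,200,135),tuple(proj("top",[608.5,326.8,139]).round().astype(int)[0]),18,139),
 b=lambda:disc(A(105,4,150,145),tuple(proj("top",[449.8,305.6,139]).round().astype(int)[0]),18,139),
 r=lambda:disc(A(2,3,150,138),tuple(proj("top",[529,316,139]).round().astype(int)[0]),18,139),
 pot=lambda:disc((V>135)&(S<30),(261,152),12,60)).items():
    try: print(n,f())
    except Exception as e: print(n,e)
E
```

```text
y max() iterable argument is empty
b max() iterable argument is empty
r max() iterable argument is empty
pot (array([590.5, -31.3]), array([38.4, 38.7]))
```

View pics/m1.png

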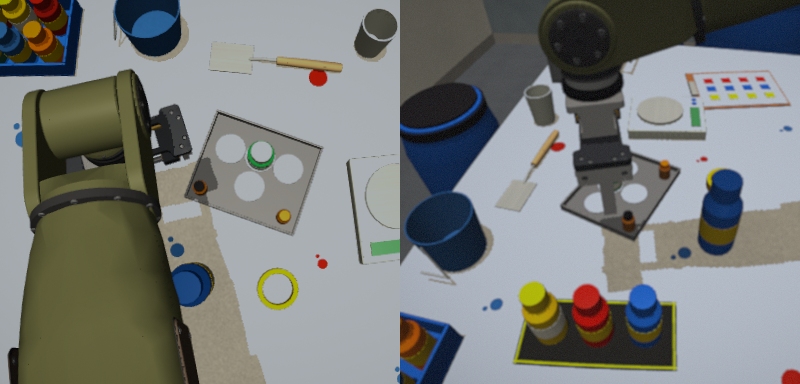

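The top view shows the pot alone at (261,152) among three empty discs, with both vials in place. In the side view all three bottles stand upright on the mat, and the pot hasn't moved. Next I grip the pot's body.

Emit:
{"api": "carry_out", "payload": {
  "slide": [
    [0.04,-0.12,0],
    [0.08,-0.26,0],
    [0.13,-0.4,0],
    [0.18,-0.54,0],
    [0.22,-0.68,0],
    [0.246,-0.76,0],
    [0.246,-0.788,0],
    [0.246,-0.788,-0.05],
    [0.246,-0.788,-0.15],
    [0.246,-0.788,-0.25]
  ],
  "dr": [
    [0,0,0],
    [0,0,0],
    [0,0,0],
    [0,0,0],
    [0,0,0],
    [0,0,0],
    [0,0,0],
    [0,0,0],
    [0,0,0],
    [0,0,0]
  ],
  "gripper": [90,90,90,90,90,90,90,90,90,90]
}}

```text
clock: 18.72
eef_pos: [590.8, -29.4, 233.6]
eef_rot: [3.141, -0.002, 0.343]
wrist_force: [0.5, -0.0, -0.3]
finger_gap: 84.6
finger_force: 0.0
```

Emit:
{"api": "carry_out", "payload": {
  "slide": [
    [0,0,-0.1],
    [0,0,-0.2],
    [0,0,-0.3],
    [0,0,-0.4],
    [0,0,-0.47],
    [0,0,-0.5],
    [0,0,-0.512],
    [0,0,-0.512],
    [0,0,-0.512],
    [0,0,-0.512]
  ],
  "dr": [
    [0,0,0],
    [0,0,0],
    [0,0,0],
    [0,0,0],
    [0,0,0],
    [0,0,0],
    [0,0,0],
    [0,0,0],
    [0,0,0],
    [0,0,0]
  ],
  "gripper": [90,90,90,90,90,90,90,45,45,45],
  "newtons": 25
}}

```text
clock: 19.55
eef_pos: [591.1, -30.7, 107.2]
eef_rot: [3.141, -0.002, 0.342]
wrist_force: [-1.0, -0.9, 0.1]
finger_gap: 68.3
finger_force: 0.0
```

Emit:
{"api": "carry_out", "payload": {
  "slide": [
    [0,0,0],
    [0,0,0],
    [0,0,0],
    [0,0,0],
    [0,0,0],
    [0,0,0]
  ],
  "dr": [
    [0,0,0],
    [0,0,0],
    [0,0,0],
    [0,0,0],
    [0,0,0],
    [0,0,0]
  ],
  "gripper": [35,35,35,35,35,35]
}}

```text
clock: 20.05
eef_pos: [590.8, -31.0, 106.5]
eef_rot: [3.141, -0.001, 0.342]
wrist_force: [-2.6, -0.8, 7.0]
finger_gap: 53.3
finger_force: 25.0
```

Emit:
{"api": "carry_out", "payload": {
  "slide": [
    [0,0,0.05],
    [0,0,0.15],
    [0,0,0.25],
    [0,-0.04,0.32],
    [-0.03,-0.14,0.34],
    [-0.06,-0.26,0.34],
    [-0.1,-0.38,0.34],
    [-0.14,-0.5,0.34],
    [-0.18,-0.62,0.34],
    [-0.22,-0.74,0.34]
  ],
  "dr": [
    [0,0,0],
    [0,0,0],
    [0,0,0],
    [0,0,0],
    [0,0,0],
    [0,0,0],
    [0,0,0],
    [0,0,0],
    [0,0,0],
    [0,0,0]
  ],
  "gripper": [35,35,35,35,35,35,35,35,35,35]
}}

```text
clock: 20.88
eef_pos: [534.9, -217.3, 191.7]
eef_rot: [3.141, -0.0, 0.342]
wrist_force: [1.0, -0.3, -0.5]
finger_gap: 53.2
finger_force: 25.0
```

Emit:
{"api": "carry_out", "payload": {
  "slide": [
    [-0.04,-0.12,0],
    [-0.06,-0.22,0],
    [-0.08,-0.3,0],
    [-0.083,-0.35,0],
    [-0.083,-0.35,0],
    [-0.083,-0.35,-0.05],
    [-0.083,-0.35,-0.11],
    [-0.083,-0.35,-0.15],
    [-0.083,-0.35,-0.17],
    [-0.083,-0.35,-0.177]
  ],
  "dr": [
    [0,0,0],
    [0,0,0],
    [0,0,0],
    [0,0,0],
    [0,0,0],
    [0,0,0],
    [0,0,0],
    [0,0,0],
    [0,0,0],
    [0,0,0]
  ],
  "gripper": [35,35,35,35,35,35,35,35,35,35]
}}

```text
clock: 21.72
eef_pos: [515.0, -302.1, 146.2]
eef_rot: [-3.139, 0.001, 0.343]
wrist_force: [-10.1, 9.3, 21.1]
finger_gap: 53.7
finger_force: 25.0
```

Emit:
{"api": "carry_out", "payload": {
  "slide": [
    [0,0,-0.004],
    [0,0,-0.007],
    [0,0,-0.007],
    [0,0,-0.007],
    [0,0,-0.007],
    [0,0,-0.007]
  ],
  "dr": [
    [0,0,0],
    [0,0,0],
    [0,0,0],
    [0,0,0],
    [0,0,0],
    [0,0,0]
  ],
  "gripper": [35,35,35,35,35,35]
}}

```text
clock: 22.22
eef_pos: [515.1, -302.2, 146.3]
eef_rot: [-3.141, 0.0, 0.343]
wrist_force: [-9.7, 8.2, 17.0]
finger_gap: 53.0
finger_force: 25.0
```

Emit:
{"api": "carry_out", "payload": {
  "slide": [
    [0,0,0.005],
    [0,0,0.005],
    [0,0,0.005],
    [0,0,0.005],
    [0,0,0.005],
    [0,0,0.005],
    [0,0,0.005],
    [0,0,0.005]
  ],
  "dr": [
    [0,0,0],
    [0,0,0],
    [0,0,0],
    [0,0,0],
    [0,0,0],
    [0,0,0],
    [0,0,0],
    [0,0,0]
  ],
  "gripper": [35,35,60,70,80,90,90,90]
}}

```text
clock: 22.88
eef_pos: [514.8, -303.4, 146.1]
eef_rot: [-3.142, 0.0, 0.342]
wrist_force: [0.2, -0.1, -0.1]
finger_gap: 83.4
finger_force: 0.0
```

Emit:
{"api": "carry_out", "payload": {
  "slide": [
    [0,0,0.05],
    [0,0,0.15],
    [0,0,0.3],
    [0,0,0.45],
    [0,0,0.6],
    [0,0.1,0.64],
    [0,0.22,0.64],
    [0,0.36,0.64],
    [0,0.5,0.64],
    [0,0.64,0.64]
  ],
  "dr": [
    [0,0,0],
    [0,0,0],
    [0,0,0],
    [0,0,0],
    [0,0,0],
    [0,0,0],
    [0,0,0],
    [0,0,0],
    [0,0,0],
    [0,0,0]
  ],
  "gripper": [90,90,90,90,90,90,75,75,75,75]
}}

```text
clock: 23.72
eef_pos: [514.4, -141.9, 307.3]
eef_rot: [3.141, -0.001, 0.341]
wrist_force: [0.9, 0.1, 0.6]
finger_gap: 70.8
finger_force: 0.0
```

Emit:
{"api": "carry_out", "payload": {
  "slide": [
    [0,0.12,0],
    [0,0.26,0],
    [0,0.4,0],
    [0,0.54,0],
    [0,0.68,0],
    [0,0.8,0],
    [0,0.9,0],
    [0,0.96,0],
    [0,0.96,0]
  ],
  "dr": [
    [0,0,0],
    [0,0,0],
    [0,0,0],
    [0,0,0],
    [0,0,0],
    [0,0,0],
    [0,0,0],
    [0,0,0],
    [0,0,0]
  ],
  "gripper": [75,75,75,75,75,75,75,75,75]
}}

```text
clock: 24.47
eef_pos: [514.5, 98.9, 307.1]
eef_rot: [-3.141, -0.001, 0.345]
wrist_force: [0.3, -0.2, -0.1]
finger_gap: 70.5
finger_force: 0.0
```

```bash
python3 - <<'E'
from meas import *
im=camera("top")[:,:,::-1].copy();b=camera("side")[:,:,::-1]
c=cv2.resize(im[140:270,335:465],(390,390),interpolation=cv2.INTER_CUBIC)
cv2.imwrite("pics/p1.png",np.hstack([c,cv2.resize(b[60:190,190:320],(390,390)) ]))
hsv=cv2.cvtColor(im,cv2.COLOR_BGR2HSV); H,S,V=cv2.split(hsv)
uv=proj("top",[515,-303,78])[0]; print("expect px",uv)
# green body outline -> body top at z=44+34
g=(abs(H.astype(int)-70)<15)&(S>120)
x,y=uv.round().astype(int)
P=blob(g,(x,y),18); print(cv2.boundingRect(P)); print("body top plane",cv2.minEnclosingCircle(plane("top",P,78)[:,:2].astype(np.float32)))
print(read_state()["eef_pos"])
E
```

```text
expect px [403.72005453 193.12966618]
(390, 180, 24, 27)
body top plane ((515.2014770507812, -300.9021301269531), 26.17807960510254)
[514.74744788  96.58248821 306.79536645]
```

View pics/p1.png

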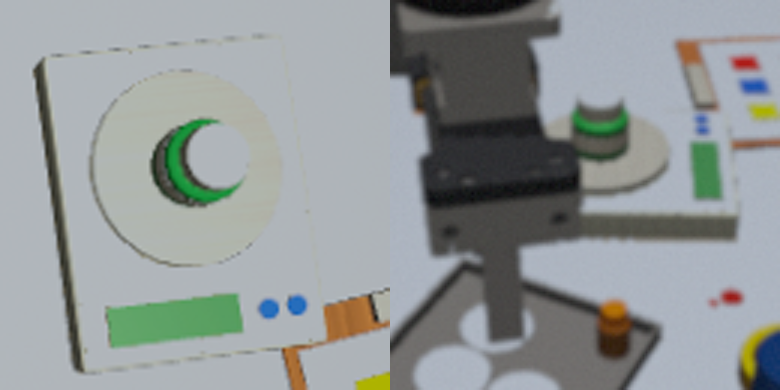

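The pot stands upright in the middle of the pan: the crop puts its base near (184,163) and the pan's centre near (186,167). Its measured position is (515,-301), close to the pan at (515,-303). Now I return the bottles, red first.

Emit:
{"api": "carry_out", "payload": {
  "slide": [
    [0.02,0.12,0],
    [0.04,0.26,0],
    [0.057,0.4,0],
    [0.057,0.54,0],
    [0.057,0.68,0],
    [0.057,0.8,0],
    [0.057,0.878,0],
    [0.057,0.878,0],
    [0.057,0.878,-0.06],
    [0.057,0.878,-0.16]
  ],
  "dr": [
    [0,0,0],
    [0,0,0],
    [0,0,0],
    [0,0,0],
    [0,0,0],
    [0,0,0],
    [0,0,0],
    [0,0,0],
    [0,0,0],
    [0,0,0]
  ],
  "gripper": [75,75,75,75,75,75,75,75,75,75],
  "newtons": 35
}}

```text
clock: 25.4
eef_pos: [530.2, 314.9, 268.3]
eef_rot: [-3.141, -0.005, 0.341]
wrist_force: [-0.2, -0.3, -0.5]
finger_gap: 70.5
finger_force: 0.0
```

Emit:
{"api": "carry_out", "payload": {
  "slide": [
    [0,0,-0.1],
    [0,0,-0.18],
    [0,0,-0.23],
    [0,0,-0.239],
    [0,0,-0.239],
    [0,0,-0.239],
    [0,0,-0.239],
    [0,0,-0.239],
    [0,0,-0.239],
    [0,0,-0.239]
  ],
  "dr": [
    [0,0,0],
    [0,0,0],
    [0,0,0],
    [0,0,0],
    [0,0,0],
    [0,0,0],
    [0,0,0],
    [0,0,0],
    [0,0,0],
    [0,0,0]
  ],
  "gripper": [75,75,75,75,20,20,20,20,20,20]
}}

```text
clock: 26.23
eef_pos: [529.2, 316.2, 207.2]
eef_rot: [-3.141, -0.001, 0.342]
wrist_force: [0.2, 0.4, 3.5]
finger_gap: 39.2
finger_force: 35.0
```

Emit:
{"api": "carry_out", "payload": {
  "slide": [
    [0,0,0.03],
    [0,0,0.1],
    [0,0,0.2],
    [0,0,0.3],
    [0,-0.04,0.35],
    [0,-0.12,0.36],
    [0,-0.24,0.36],
    [0,-0.36,0.36],
    [0,-0.48,0.36],
    [0,-0.6,0.36]
  ],
  "dr": [
    [0,0,0],
    [0,0,0],
    [0,0,0],
    [0,0,0],
    [0,0,0],
    [0,0,0],
    [0,0,0],
    [0,0,0],
    [0,0,0],
    [0,0,0]
  ],
  "gripper": [20,20,20,20,20,20,20,20,20,20]
}}

```text
clock: 27.07
eef_pos: [528.5, 164.1, 296.1]
eef_rot: [3.142, 0.001, 0.342]
wrist_force: [1.0, 0.4, -1.5]
finger_gap: 39.4
finger_force: 35.0
```

Emit:
{"api": "carry_out", "payload": {
  "slide": [
    [0.02,-0.12,0],
    [0.04,-0.24,0],
    [0.06,-0.36,0],
    [0.08,-0.48,0],
    [0.1,-0.6,0],
    [0.12,-0.72,0],
    [0.14,-0.84,0],
    [0.15,-0.93,0],
    [0.156,-0.98,0],
    [0.156,-1.0,0]
  ],
  "dr": [
    [0,0,0],
    [0,0,0],
    [0,0,0],
    [0,0,0],
    [0,0,0],
    [0,0,0],
    [0,0,0],
    [0,0,0],
    [0,0,0],
    [0,0,0]
  ],
  "gripper": [20,20,20,20,20,20,20,20,20,20]
}}

```text
clock: 27.9
eef_pos: [567.8, -85.8, 296.1]
eef_rot: [-3.141, 0.001, 0.34]
wrist_force: [0.2, -0.3, -1.7]
finger_gap: 39.6
finger_force: 35.0
```

Emit:
{"api": "carry_out", "payload": {
  "slide": [
    [0,-0.025,0],
    [0,-0.025,0],
    [0,-0.025,-0.06],
    [0,-0.025,-0.14],
    [0,-0.025,-0.22],
    [0,-0.025,-0.28],
    [0,-0.025,-0.32],
    [0,-0.025,-0.34],
    [0,-0.025,-0.35],
    [0,-0.025,-0.353]
  ],
  "dr": [
    [0,0,0],
    [0,0,0],
    [0,0,0],
    [0,0,0],
    [0,0,0],
    [0,0,0],
    [0,0,0],
    [0,0,0],
    [0,0,0],
    [0,0,0]
  ],
  "gripper": [20,20,20,20,20,20,20,20,20,20]
}}

```text
clock: 28.73
eef_pos: [568.3, -89.9, 208.5]
eef_rot: [3.141, -0.0, 0.342]
wrist_force: [0.9, 0.1, -2.0]
finger_gap: 39.6
finger_force: 35.0
```

Emit:
{"api": "carry_out", "payload": {
  "slide": [
    [0,0,-0.003],
    [0,0,-0.003],
    [0,0,-0.003],
    [0,0,-0.003],
    [0,0,-0.003],
    [0,0,-0.003],
    [0,0,-0.003],
    [0,0,-0.003],
    [0,0,-0.003]
  ],
  "dr": [
    [0,0,0],
    [0,0,0],
    [0,0,0],
    [0,0,0],
    [0,0,0],
    [0,0,0],
    [0,0,0],
    [0,0,0],
    [0,0,0]
  ],
  "gripper": [20,20,20,42,50,60,75,75,75]
}}

```text
clock: 29.48
eef_pos: [568.1, -90.2, 207.5]
eef_rot: [3.142, -0.0, 0.342]
wrist_force: [0.5, -0.4, 0.0]
finger_gap: 68.6
finger_force: 0.0
```

Emit:
{"api": "carry_out", "payload": {
  "slide": [
    [0,0,0.1],
    [0,0,0.2],
    [0,0.08,0.3],
    [-0.03,0.2,0.3],
    [-0.06,0.34,0.3],
    [-0.1,0.48,0.3],
    [-0.14,0.62,0.3],
    [-0.18,0.76,0.3],
    [-0.22,0.9,0.3],
    [-0.27,1,0.3]
  ],
  "dr": [
    [0,0,0],
    [0,0,0],
    [0,0,0],
    [0,0,0],
    [0,0,0],
    [0,0,0],
    [0,0,0],
    [0,0,0],
    [0,0,0],
    [0,0,0]
  ],
  "gripper": [75,75,75,75,75,75,75,75,75,75]
}}

```text
clock: 30.32
eef_pos: [499.9, 162.2, 282.5]
eef_rot: [-3.141, -0.0, 0.343]
wrist_force: [0.0, -0.2, -0.8]
finger_gap: 70.8
finger_force: 0.0
```

Emit:
{"api": "carry_out", "payload": {
  "slide": [
    [-0.04,0.12,0],
    [-0.08,0.26,0],
    [-0.12,0.4,0],
    [-0.16,0.5,0],
    [-0.203,0.583,0],
    [-0.203,0.583,0],
    [-0.203,0.583,0]
  ],
  "dr": [
    [0,0,0],
    [0,0,0],
    [0,0,0],
    [0,0,0],
    [0,0,0],
    [0,0,0],
    [0,0,0]
  ],
  "gripper": [75,75,75,75,75,75,75]
}}

```text
clock: 30.9
eef_pos: [449.4, 306.2, 282.4]
eef_rot: [3.141, 0.0, 0.344]
wrist_force: [0.5, -0.1, -0.2]
finger_gap: 70.9
finger_force: 0.0
```

Emit:
{"api": "carry_out", "payload": {
  "slide": [
    [0,0,-0.1],
    [0,0,-0.2],
    [0,0,-0.28],
    [0,0,-0.304],
    [0,0,-0.304],
    [0,0,-0.304],
    [0,0,-0.304],
    [0,0,-0.304],
    [0,0,-0.304],
    [0,0,-0.304]
  ],
  "dr": [
    [0,0,0],
    [0,0,0],
    [0,0,0],
    [0,0,0],
    [0,0,0],
    [0,0,0],
    [0,0,0],
    [0,0,0],
    [0,0,0],
    [0,0,0]
  ],
  "gripper": [75,75,75,75,20,20,20,20,20,20]
}}

```text
clock: 31.73
eef_pos: [450.2, 305.6, 207.3]
eef_rot: [3.142, -0.002, 0.342]
wrist_force: [0.4, -2.3, 4.5]
finger_gap: 39.4
finger_force: 35.0
```

Emit:
{"api": "carry_out", "payload": {
  "slide": [
    [0,0,0.03],
    [0,0,0.1],
    [0,0,0.2],
    [0,0,0.3],
    [0,-0.04,0.35],
    [0.02,-0.12,0.36],
    [0.05,-0.24,0.36],
    [0.08,-0.36,0.36],
    [0.12,-0.48,0.36],
    [0.16,-0.6,0.36]
  ],
  "dr": [
    [0,0,0],
    [0,0,0],
    [0,0,0],
    [0,0,0],
    [0,0,0],
    [0,0,0],
    [0,0,0],
    [0,0,0],
    [0,0,0],
    [0,0,0]
  ],
  "gripper": [20,20,20,20,20,20,20,20,20,20]
}}

```text
clock: 32.57
eef_pos: [489.6, 153.6, 296.2]
eef_rot: [-3.142, 0.001, 0.342]
wrist_force: [0.1, 0.9, -2.0]
finger_gap: 39.6
finger_force: 35.0
```

Emit:
{"api": "carry_out", "payload": {
  "slide": [
    [0.04,-0.12,0],
    [0.08,-0.24,0],
    [0.11,-0.36,0],
    [0.14,-0.48,0],
    [0.16,-0.58,0],
    [0.166,-0.64,0],
    [0.166,-0.667,0],
    [0.166,-0.667,0],
    [0.166,-0.667,-0.04],
    [0.166,-0.667,-0.1]
  ],
  "dr": [
    [0,0,0],
    [0,0,0],
    [0,0,0],
    [0,0,0],
    [0,0,0],
    [0,0,0],
    [0,0,0],
    [0,0,0],
    [0,0,0],
    [0,0,0]
  ],
  "gripper": [20,20,20,20,20,20,20,20,20,20]
}}

```text
clock: 33.4
eef_pos: [531.4, -10.3, 271.7]
eef_rot: [3.141, -0.002, 0.343]
wrist_force: [0.6, 0.3, -2.6]
finger_gap: 39.2
finger_force: 35.0
```

Emit:
{"api": "carry_out", "payload": {
  "slide": [
    [0,0,-0.08],
    [0,0,-0.15],
    [0,0,-0.2],
    [0,0,-0.23],
    [0,0,-0.245],
    [0,0,-0.252],
    [0,0,-0.256],
    [0,0,-0.256],
    [0,0,-0.256]
  ],
  "dr": [
    [0,0,0],
    [0,0,0],
    [0,0,0],
    [0,0,0],
    [0,0,0],
    [0,0,0],
    [0,0,0],
    [0,0,0],
    [0,0,0]
  ],
  "gripper": [20,20,20,20,20,20,20,20,20]
}}

```text
clock: 34.15
eef_pos: [531.5, -11.1, 208.0]
eef_rot: [3.141, -0.001, 0.342]
wrist_force: [-0.6, 0.1, -2.1]
finger_gap: 39.6
finger_force: 35.0
```

Emit:
{"api": "carry_out", "payload": {
  "slide": [
    [0,0,0],
    [0,0,0],
    [0,0,0],
    [0,0,0],
    [0,0,0],
    [0,0,0],
    [0,0,0]
  ],
  "dr": [
    [0,0,0],
    [0,0,0],
    [0,0,0],
    [0,0,0],
    [0,0,0],
    [0,0,0],
    [0,0,0]
  ],
  "gripper": [42,50,60,75,75,75,75]
}}

```text
clock: 34.73
eef_pos: [531.4, -11.2, 207.5]
eef_rot: [3.142, -0.0, 0.342]
wrist_force: [-0.6, -0.4, 0.0]
finger_gap: 70.4
finger_force: 0.0
```

Emit:
{"api": "carry_out", "payload": {
  "slide": [
    [0,0,0.1],
    [0,0,0.2],
    [0,0.08,0.3],
    [0.02,0.2,0.3],
    [0.05,0.34,0.3],
    [0.08,0.48,0.3],
    [0.12,0.62,0.3],
    [0.16,0.76,0.3],
    [0.2,0.9,0.3],
    [0.25,1,0.3]
  ],
  "dr": [
    [0,0,0],
    [0,0,0],
    [0,0,0],
    [0,0,0],
    [0,0,0],
    [0,0,0],
    [0,0,0],
    [0,0,0],
    [0,0,0],
    [0,0,0]
  ],
  "gripper": [75,75,75,75,75,75,75,75,75,75]
}}

```text
clock: 35.57
eef_pos: [593.7, 241.7, 282.4]
eef_rot: [-3.141, -0.0, 0.343]
wrist_force: [0.1, -0.9, 0.7]
finger_gap: 70.9
finger_force: 0.0
```

Emit:
{"api": "carry_out", "payload": {
  "slide": [
    [0.03,0.12,0],
    [0.05,0.24,0],
    [0.06,0.32,0],
    [0.059,0.352,0],
    [0.059,0.352,0],
    [0.059,0.352,0],
    [0.059,0.352,-0.1],
    [0.059,0.352,-0.2],
    [0.059,0.352,-0.28],
    [0.059,0.352,-0.304]
  ],
  "dr": [
    [0,0,0],
    [0,0,0],
    [0,0,0],
    [0,0,0],
    [0,0,0],
    [0,0,0],
    [0,0,0],
    [0,0,0],
    [0,0,0],
    [0,0,0]
  ],
  "gripper": [75,75,75,75,75,75,75,75,75,75]
}}

```text
clock: 36.4
eef_pos: [608.1, 324.8, 203.3]
eef_rot: [3.141, 0.004, 0.34]
wrist_force: [0.3, -0.4, 0.2]
finger_gap: 70.4
finger_force: 0.0
```

Emit:
{"api": "carry_out", "payload": {
  "slide": [
    [0,0,0],
    [0,0,0],
    [0,0,0],
    [0,0,0],
    [0,0,0],
    [0,0,0],
    [0,0,0],
    [0,0,0],
    [0,0,0]
  ],
  "dr": [
    [0,0,0],
    [0,0,0],
    [0,0,0],
    [0,0,0],
    [0,0,0],
    [0,0,0],
    [0,0,0],
    [0,0,0],
    [0,0,0]
  ],
  "gripper": [75,20,20,20,20,20,20,20,20]
}}

```text
clock: 37.15
eef_pos: [608.8, 326.9, 207.0]
eef_rot: [-3.142, -0.001, 0.342]
wrist_force: [-0.4, -1.4, 5.9]
finger_gap: 39.7
finger_force: 35.0
```

Move yellow back by (0, -296.5).

Emit:
{"api": "carry_out", "payload": {
  "slide": [
    [0,0,0.03],
    [0,0,0.1],
    [0,0,0.2],
    [0,0,0.3],
    [0,-0.04,0.35],
    [0,-0.12,0.36],
    [0,-0.24,0.36],
    [0,-0.36,0.36],
    [0,-0.48,0.36],
    [0,-0.6,0.36]
  ],
  "dr": [
    [0,0,0],
    [0,0,0],
    [0,0,0],
    [0,0,0],
    [0,0,0],
    [0,0,0],
    [0,0,0],
    [0,0,0],
    [0,0,0],
    [0,0,0]
  ],
  "gripper": [20,20,20,20,20,20,20,20,20,20]
}}

```text
clock: 37.98
eef_pos: [608.1, 174.8, 295.7]
eef_rot: [-3.142, 0.001, 0.342]
wrist_force: [0.6, 0.2, -2.3]
finger_gap: 39.7
finger_force: 35.0
```

Emit:
{"api": "carry_out", "payload": {
  "slide": [
    [0,-0.12,0],
    [0,-0.24,0],
    [0,-0.36,0],
    [0,-0.46,0],
    [0,-0.54,0],
    [0,-0.58,0],
    [0,-0.586,0],
    [0,-0.586,0],
    [0,-0.586,-0.04],
    [0,-0.586,-0.1]
  ],
  "dr": [
    [0,0,0],
    [0,0,0],
    [0,0,0],
    [0,0,0],
    [0,0,0],
    [0,0,0],
    [0,0,0],
    [0,0,0],
    [0,0,0],
    [0,0,0]
  ],
  "gripper": [20,20,20,20,20,20,20,20,20,20]
}}

```text
clock: 38.82
eef_pos: [608.8, 31.6, 271.7]
eef_rot: [3.141, -0.002, 0.343]
wrist_force: [-0.0, -0.3, -2.7]
finger_gap: 39.6
finger_force: 35.0
```

Emit:
{"api": "carry_out", "payload": {
  "slide": [
    [0,0,-0.08],
    [0,0,-0.15],
    [0,0,-0.2],
    [0,0,-0.23],
    [0,0,-0.245],
    [0,0,-0.252],
    [0,0,-0.256],
    [0,0,-0.256],
    [0,0,-0.256]
  ],
  "dr": [
    [0,0,0],
    [0,0,0],
    [0,0,0],
    [0,0,0],
    [0,0,0],
    [0,0,0],
    [0,0,0],
    [0,0,0],
    [0,0,0]
  ],
  "gripper": [20,20,20,20,20,20,20,20,20]
}}

```text
clock: 39.57
eef_pos: [608.8, 30.3, 208.1]
eef_rot: [3.141, -0.001, 0.342]
wrist_force: [-0.4, -0.0, -2.5]
finger_gap: 39.3
finger_force: 35.0
```

Emit:
{"api": "carry_out", "payload": {
  "slide": [
    [0,0,0],
    [0,0,0],
    [0,0,0],
    [0,0,0],
    [0,0,0],
    [0,0,0],
    [0,0,0]
  ],
  "dr": [
    [0,0,0],
    [0,0,0],
    [0,0,0],
    [0,0,0],
    [0,0,0],
    [0,0,0],
    [0,0,0]
  ],
  "gripper": [42,50,60,75,75,75,75]
}}

```text
clock: 40.15
eef_pos: [608.6, 30.3, 207.5]
eef_rot: [3.142, -0.0, 0.342]
wrist_force: [0.2, 0.5, 0.4]
finger_gap: 70.0
finger_force: 0.0
```

Emit:
{"api": "carry_out", "payload": {
  "slide": [
    [0,0,0.06],
    [0,0,0.16],
    [0,0,0.28],
    [0,0,0.36],
    [0,0.1,0.36],
    [0,0.24,0.36],
    [0,0.38,0.36],
    [0,0.52,0.36],
    [0,0.66,0.36],
    [0,0.8,0.36]
  ],
  "dr": [
    [0,0,0],
    [0,0,0],
    [0,0,0],
    [0,0,0],
    [0,0,0],
    [0,0,0],
    [0,0,0],
    [0,0,0],
    [0,0,0],
    [0,0,0]
  ],
  "gripper": [75,75,75,75,75,75,75,75,75,75]
}}

```text
clock: 40.98
eef_pos: [608.3, 232.0, 297.5]
eef_rot: [-3.142, -0.0, 0.342]
wrist_force: [0.9, -0.9, -0.1]
finger_gap: 70.4
finger_force: 0.0
```

```bash
python3 - <<'E'
from meas import *
im=camera("top")[:,:,::-1].copy();b=camera("side")[:,:,::-1]
cv2.imwrite("pics/end.png",np.hstack([im[:,130:],b[:,:400]]))
hsv=cv2.cvtColor(im,cv2.COLOR_BGR2HSV); H,S,V=cv2.split(hsv)
A=lambda a,b,s,v:(abs(H.astype(int)-a)<b)&(S>s)&(V>v)
for n,f in dict(y=lambda:disc(A(31,3,200,135),(229,131),18,140),b=lambda:disc(A(105,4,150,145),(251,175),20,140),r=lambda:disc(A(2,3,150,138),(297,155),20,140),
 vo=lambda:disc(A(24,3,150,140),(284,215),10,50),vk=lambda:disc(V<60,(199,186),7,50)).items():
    try: print(n,f())
    except Exception as e: print(n,e)
E
```

```text
y (array([608.4,  29.6]), array([36.2, 37.1]))
b (array([529.6, -12.9]), array([36.3, 37.3]))
r (array([559.8, -85.6]), array([48. , 52.7]))
vo (array([470. , -78.9]), array([17.8, 18.4]))
vk (array([521.7,  86.2]), array([17.5, 18.7]))
```

View pics/end.png

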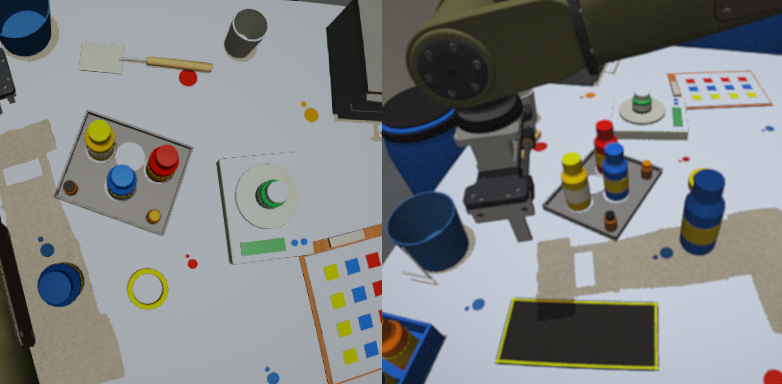

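In the final view all three bottles stand on their discs: yellow (229,131), blue (251,175) and red (296,154), where each began. The pot is mid-pan and the vials haven't moved. The 50 mm red fit merged cap and body under the changed light, but the cap itself is where it began. The arm is clear of everything, so I'm handing in.

Emit:
{"api": "carry_out", "payload": {
  "slide": [
    [0,0,0],
    [0,0,0],
    [0,0,0]
  ],
  "dr": [
    [0,0,0],
    [0,0,0],
    [0,0,0]
  ],
  "gripper": [75,75,75]
}}

```text
clock: 41.33
eef_pos: [608.8, 229.2, 297.5]
eef_rot: [3.142, -0.0, 0.34]
wrist_force: [-0.4, -0.6, -0.1]
finger_gap: 70.4
finger_force: 0.0
```

```bash
python3 -c "
from cell import *
print(sign_off())"
```

```text
the job is handed in; nothing more can be done
None
```

I handed the job in at about 41 s, with no verdict returned: the pot is centred on the scale's pan, all three bottles are back upright where they started (red confirmed only by eye), and the vials haven't moved.

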